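Press open the free door of a handleless cupboard

ROBOT

A 7-joint arm with a two-finger parallel gripper is mounted at the origin on a cart in front of the work surface, level with it; the furniture and walls round the work are solid. World frame = base frame: x ahead of the robot, y to its left, z up, the work surface at z = 0. Lengths are in m, angles in rad, forces in N, time in s.
With the tool pointing down it reaches from about 0.425 to 1.025 m from the base axis. Payload 3.6 kg.
Tool frame: the origin (TCP) lies where the fingers leave the gripper's body, on its centre line; the fingertips stand 73 mm ahead of it and the grasp point (between the pads) lies 54 mm ahead of it; z points along the fingers, y is the line along which they close (so a half turn about z gives the same grasp; the last joint's range is limited). The gripper opens to 85 mm and grips with 20 to 120 N. Pads are 22 mm wide; open, the fingers measure 114 mm over their backs; the gripper's body (76 mm by 85 mm) begins 54 mm behind the grasp point. The pads swing forward as they close: fully open they stand 13 mm farther back than shut.
Start: joints at [-1.353, 0.591, 0.048, 1.609, -0.033, 0.943, -0.034], TCP at [0.222, 0.69, 0.304] pointing down, gripper open.
Joint ranges: [-2.69, 2.69], [-0.47, 2.24], [-1.27, 1.36], [0.19, 2.51], [-1.53, 4.68], [0.08, 2.07], [-3.09, 3.09]. Speed limits (rad/s): [2.57, 2.57, 3.14, 3.14, 3.14, 3.14, 3.14].

INTERFACE

Orientations are given as a rotation vector (axis times angle).
In Python, from cell import robot gives the robot as it stands.
- The arm moves only by the tool tcp_steps, called after "Emit:" by a JSON object that holds its "fn" and its "kwargs", one argument or row to a line. Schema: {"type":"object","properties":{"motion":{"type":"array","items":{"type":"number"},"minItems":5,"maxItems":50},"squeeze":{"type":"number"},"only":{"type":"string"},"quiet":{"type":"boolean"},"lines":{"type":"string"}},"required":["motion"],"additionalProperties":false}. motion is one flat list of numbers that holds 1 to 10 rows one after another, with no inner brackets; each row has 5 numbers: the opening from 0.0 (shut) to 1.0 (fully open), then dx, dy, dz in a scale on which 1.0 is 40 cm, then a turn about the tool's z in shares of pi rad (1.0 is pi rad); each row is the pose to reach, as a shift and turn from the pose commanded when the call began, along the tool's axes at that moment; what a row does not reach only later rows make up. A row lasts 1/12 s, in which the tool goes at most 0.0417 m and 0.125 rad, less where a joint would pass 70% of its speed; a pose out of reach is approached as far as the arm can. The fingers move at their own pace and stop on an object; squeeze is the grip in N (left out, the last holds). Time passes only in rows, so rows that do not move let the fingers close. The tool returns the time, the measured TCP pose, the force, the opening and the grip force at its end. only (a regular expression) keeps the lines of the reply that match it, lines (a string "A,B") keeps lines A to B, and quiet returns only ok. Input that does not fit is refused with a message, and nothing moves.
- robot.get_state(): the state, without advancing time (a new reading comes with each control period).
- robot.read_camera(name): name is "scene" or "top" or "wrist"; returns a dict with "pixels" (420x560x3 uint8, red, green, blue), "fx", "fy", "cx", "cy" (pixels), "cam_to_world" (4x4, takes a point from camera to world coordinates). Camera axes: x right, y down, z forward; pixel columns grow to the right and rows downward; lengths in m; the calibration is good to about 2 mm. The wrist camera is an equidistant fisheye: a pixel r from the principal point sees the ray r / f radians off the axis. A picture is of the moment at which its call begins. There is no depth.
- robot.sign_off(): hands the job in; it is judged then, once.
The state is a dict: "time_s": time; "joint_positions": joint angles; "joint_vel": joint speeds; "joint_efforts": joint torques, N m; "ee_pos": TCP position; "ee_rot": TCP orientation; "wrist_force": force on the tool from outside, world axes, zero at the start; "wrist_torque": the same for the moment, N m; "finger_gap": opening from 0.0 (shut) to 1.0 (fully open); "grip_force": force on a finger pad.
Only numpy, scipy, OpenCV 4.12 (cv2) and the standard library are available. Lean on these libraries where they do the work, as an engineer would, in place of code of your own. Each camera call takes 0.05 s, during which the arm holds its last target. There are 200 camera calls.

TASK

A mug stands in front of one door of the small white two-door cupboard; open the other door, the one without the mug. It has no handle: press it in with a fingertip near the cupboard's middle until the catch lets go, back off so that it springs ajar by itself, then push it from behind with a finger until it stands wide open, about square to the front. Only touch and push, never pinch the door between the fingers; leave the door behind the mug shut, and leave the mug, the teaspoon and the spice jar where they are.

Things in the scene. Friction and masses are not known exactly. Their poses are not given: they have to be found in the camera images.
- cupboard: White cupboard fixed to the worktop, 280 wide (y), 140 deep (x), 185 mm high, two plain doors side by side. Origin: centre of its underside, on the worktop; x front to back, y to its left seen from the robot, z up. Carcass front at x = -70 mm, door fronts at x = -93, doors 36 to 184 mm up. Doors hinge on their outer sides, meet in the middle, open towards the robot.
- door_l (a joint): Hinge angle of the left door, rad: 0 shut (rests near 0.004), pressed in below 0 (stop -0.055), open up to 1.5. At -0.035 (4 mm at the free edge; 3 to 4 N there, twice that at mid-door) the catch lets go; once the finger backs off, a spring takes the door to about 0.5 in 1 to 2 s. It then moves on under 2 N and stays where left (0.5 to 1.5). A sprung catch does not engage again.
- door_l_press (a point): Point on the front of the left door, 118 mm from its hinge axis (18 mm from its free edge), 35 mm below its top edge; moves with the door. Good place to press, along the cupboard's +x. Behind the door, 118 mm from the hinge axis, the catch's striker projects 30 mm to the rear, 76 to 90 mm above the worktop.
- door_l_hinge (a point): Point on the vertical hinge axis of the left door (on the cupboard's outer left side), at the height of the door's top edge, 184 mm up; the axis lies in the rear surface of the door board. The board reaches 136 mm from here towards the cupboard's middle when shut, is 12 mm thick and 148 mm high; a panel 118 x 130 mm stands 3 mm proud in the middle of its front and of its rear.
- door_r (a joint): Hinge angle of the right door, rad: 0 shut (rests near 0.004), pressed in below 0 (stop -0.055), open up to 1.5. At -0.035 (4 mm at the free edge; 3 to 4 N there, twice that at mid-door) the catch lets go; once the finger backs off, a spring takes the door to about 0.5 in 1 to 2 s. It then moves on under 2 N and stays where left (0.5 to 1.5). A sprung catch does not engage again.
- door_r_press (a point): Point on the front of the right door, 118 mm from its hinge axis (18 mm from its free edge), 35 mm below its top edge; moves with the door. Good place to press, along the cupboard's +x. Behind the door, 118 mm from the hinge axis, the catch's striker projects 30 mm to the rear, 76 to 90 mm above the worktop.
- door_r_hinge (a point): Point on the vertical hinge axis of the right door (on the cupboard's outer right side), at the height of the door's top edge, 184 mm up; the axis lies in the rear surface of the door board. The board reaches 136 mm from here towards the cupboard's middle when shut, is 12 mm thick and 148 mm high; a panel 118 x 130 mm stands 3 mm proud in the middle of its front and of its rear.
- mug: Dark grey and white mug, 92 mm high, 78 mm across, 112 mm with its handle, upright on the worktop in front of one of the doors, about 85 mm out from the carcass front. Origin at its underside, near the middle. Its y in the cupboard's frame is positive before the left door, negative before the right.
- teaspoon: Metal teaspoon, 139 x 30 x 10 mm, flat on the worktop in front of the other door, which swings above it. Origin at the middle of its underside.
- spice_jar: Spice jar with a dark cap, 45 mm across, 105 mm high, upright on the worktop beside the cupboard's left side. Origin at the centre of its underside.

How it is judged:
On the way, in this order (a step that is already met when the one before it is completed fails the run):
1. the door without the mug is pressed in by at least 0.02 rad (((y of mug in the frame of cupboard below 0 m and value of joint door_l below -0.02 rad) or (y of mug in the frame of cupboard above 0 m and value of joint door_r below -0.02 rad))).
2. that door has sprung ajar (past 0.35 rad) and no finger touches it (((y of mug in the frame of cupboard below 0 m and value of joint door_l between 0.35 and 0.9 rad and contact force between the fingers and door_l below 0.1 N) or (y of mug in the frame of cupboard above 0 m and value of joint door_r between 0.35 and 0.9 rad and contact force between the fingers and door_r below 0.1 N))), for 0.1 s.
At the end, for the whole second after the job is handed in: The door without the mug stands open by more than 1.2 rad (69 degrees) and is at rest; the door behind the mug is shut (under 0.03 rad); mug and spice jar are upright and within 20 mm of where they stood, the teaspoon within 30 mm (((y of mug in the frame of cupboard below 0 m and value of joint door_l above 1.2 rad and velocity of joint door_l between -0.05 and 0.05 rad/s and value of joint door_r below 0.03 rad) or (y of mug in the frame of cupboard above 0 m and value of joint door_r above 1.2 rad and velocity of joint door_r between -0.05 and 0.05 rad/s and value of joint door_l below 0.03 rad)) and distance of each of mug, spice_jar from where it was at the start of the episode below 0.02 m and angle between each of mug, spice_jar's own z axis and vertical below 0.1 rad and distance of teaspoon from where it was at the start of the episode below 0.03 m); the robot touches nothing.
It fails at once if the door behind the mug springs open ((y of mug in the frame of cupboard below 0 m and value of joint door_r above 0.06 rad) or (y of mug in the frame of cupboard above 0 m and value of joint door_l above 0.06 rad)).
It fails at once if a door is pinched (fingers press on its front and rear panels at once) ((contact force between the fingers and door_l_c1 above 0.5 N and contact force between the fingers and door_l_c2 above 0.5 N) or (contact force between the fingers and door_r_c1 above 0.5 N and contact force between the fingers and door_r_c2 above 0.5 N)).
It fails at once if the mug is shifted or lifted by more than 20 mm (distance of mug from where it was at the start of the episode above 0.02 m).
It fails at once if the teaspoon is shifted or lifted by more than 30 mm (distance of teaspoon from where it was at the start of the episode above 0.03 m).
It fails at once if the spice jar is shifted or lifted by more than 20 mm (distance of spice_jar from where it was at the start of the episode above 0.02 m).
It also fails if it takes over 43 s, if anything falls off the work surface, if the arm or the gripper's body presses on something with over 40 N, if the wrist force passes 120 N, or if a joint passes its speed limit or range.

## Working session

There is one attempt and no reset: what is moved stays moved. The work goes in short steps, Python scripts to look and compute and a tool call to move; the robot and the scene stay as the last step left them, time stands still between calls to the robot, and variables do not carry over. Pictures are saved under pics/ and viewed, at most 10 in all, crops included, and the job is handed in when it is done.

```bash
ls; mkdir -p pics; python3 - <<'E'
from cell import robot
import cv2,numpy as np
s=robot.get_state();print(s['time_s'],s['ee_pos'],s['ee_rot'],s['finger_gap'])
for n in("scene","top"):
    c=robot.read_camera(n);cv2.imwrite(f"pics/{n}0.png",c["pixels"][:,:,::-1]);np.savez(f"{n}0.npz",**{k:c[k] for k in c})
    print(n,c["fx"],c["fy"],c["cx"],c["cy"],np.round(c["cam_to_world"],4).tolist())
E
```

```text
cell.py
pics
0.0 [0.22148912 0.68963381 0.30274445] [-0.48605096 -3.10352073  0.00355946] 1.0009159869484094
scene 392.1051674511949 392.1051674511949 277.57457141461776 209.1218442633688 [[0.6592, -0.4463, 0.6052, 0.0254], [-0.7518, -0.4099, 0.5165, -0.1793], [0.0175, -0.7955, -0.6057, 0.6425], [0.0, 0.0, 0.0, 1.0]]
top 437.8817297127991 437.8817297127991 277.7727814836474 211.40219123100334 [[0.0151, -0.9812, 0.1924, 0.3764], [-0.9996, -0.0197, -0.0216, 0.2783], [0.025, -0.192, -0.9811, 1.058], [0.0, 0.0, 0.0, 1.0]]
```

View pics/scene0.png

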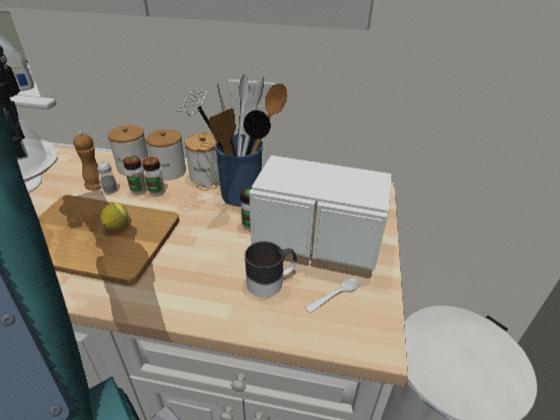

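View pics/top0.png

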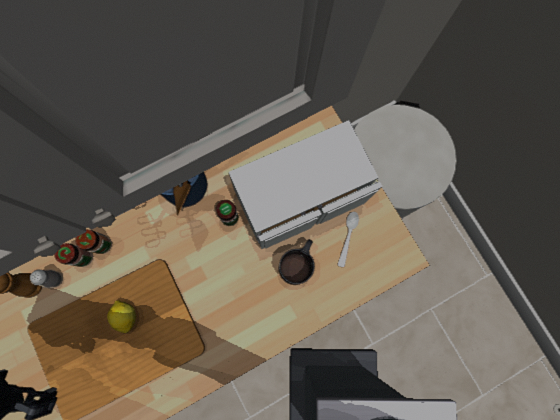

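The scene view shows the mug at (265,268) in front of the left door and the spoon at (335,293) in front of the right, so I open the right door. The top view shows the roof with corners near (230,174), (350,124), (378,180) and (258,235), and the jar at (227,211).

```bash
cat > h.py <<'E'
import numpy as np,cv2
def ray(c,u,v):
    T=c["cam_to_world"];d=T[:3,:3]@np.array([(u-c["cx"])/c["fx"],(v-c["cy"])/c["fy"],1.]);return T[:3,3],d
def onz(c,u,v,z):
    o,d=ray(c,u,v);return o+d*(z-o[2])/d[2]
def proj(c,p):
    T=c["cam_to_world"];q=T[:3,:3].T@(np.asarray(p)-T[:3,3]);return [round(float(c["fx"]*q[0]/q[2]+c["cx"]),1),round(float(c["fy"]*q[1]/q[2]+c["cy"]),1)]
def two(c1,p1,c2,p2):
    o1,d1=ray(c1,*p1);o2,d2=ray(c2,*p2);A=np.stack([d1,-d2],1);t=np.linalg.lstsq(A,o2-o1,rcond=None)[0]
    a,b=o1+d1*t[0],o2+d2*t[1];return (a+b)/2,np.linalg.norm(a-b)
E
python3 - <<'E'
import numpy as np,cv2
from h import *
t=dict(np.load("top0.npz"));s=dict(np.load("scene0.npz"))
for n,c,box in(("top",t,(200,100,400,310)),("scene",s,(230,150,410,330))):
    x0,y0,x1,y1=box
    im=c["pixels"][y0:y1,x0:x1]
    g=cv2.cvtColor(im,cv2.COLOR_RGB2HSV)
    seed=(300-x0,180-y0) if n=="top" else (325-x0,185-y0)
    print(n,im[seed[1],seed[0]])
    m=np.zeros((im.shape[0]+2,im.shape[1]+2),np.uint8)
    cv2.floodFill(im.copy(),m,seed,0,(7,)*3,(7,)*3,4|cv2.FLOODFILL_FIXED_RANGE*0|(255<<8)|cv2.FLOODFILL_MASK_ONLY)
    mm=m[1:-1,1:-1];cs,_=cv2.findContours(mm,0,2);k=max(cs,key=cv2.contourArea)
    q=cv2.approxPolyDP(cv2.convexHull(k),6,True)[:,0]+[x0,y0];print(cv2.contourArea(k),q.tolist())
    P=np.array([onz(c,u+x0,v+y0,.185)[:2] for u,v in k[:,0]],np.float32)
    r=cv2.minAreaRect(P);print(r,cv2.boxPoints(r).round(4).tolist())
    b=cv2.resize(im[:,:,::-1],None,fx=3 if n=="top" else 3.3,fy=2.8 if n=="top" else 3.3,interpolation=cv2.INTER_CUBIC) if 0 else cv2.resize(im[:,:,::-1],None,fx=2.8,fy=2.8,interpolation=cv2.INTER_CUBIC)
    cv2.imwrite(f"pics/{n}crop.png",b)
a=cv2.imread("pics/topcrop.png");print(a.shape)
E
```

```text
top [165 165 166]
8403.0 [[348, 121], [377, 176], [256, 231], [230, 171]]
((0.626937747001648, 0.20698295533657074), (0.13831445574760437, 0.27621129155158997), 25.557628631591797) [[0.5049999952316284, 0.30169999599456787], [0.6241000294685364, 0.05260000005364418], [0.7488999962806702, 0.11219999939203262], [0.6297000050544739, 0.3614000082015991]]
scene [204 205 204]
4317.0 [[253, 185], [271, 156], [390, 174], [388, 209]]
((0.6258775591850281, 0.2053682953119278), (0.13783963024616241, 0.2783074975013733), 25.826461791992188) [[0.5031999945640564, 0.30059999227523804], [0.6244999766349792, 0.05009999871253967], [0.7484999895095825, 0.11010000109672546], [0.6273000240325928, 0.36059999465942383]]
(588, 560, 3)
```

View pics/topcrop.png

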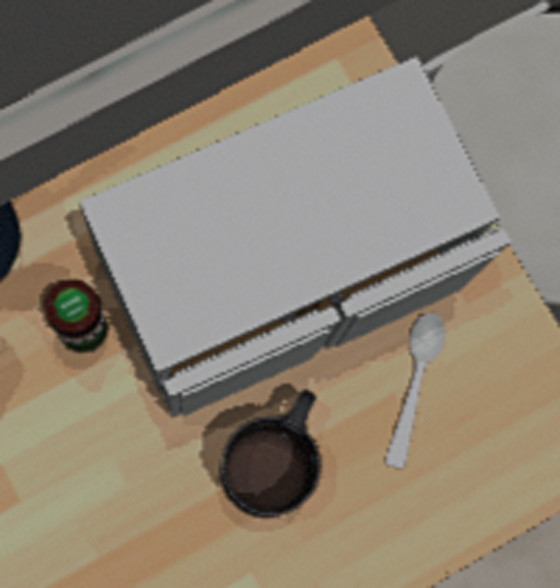

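```bash
cat > go.py <<'E'
import sys,numpy as np
from scipy.spatial.transform import Rotation as R
from cell import robot
a=np.radians(25.7);C=np.array([[np.cos(a),-np.sin(a)],[np.sin(a),np.cos(a)]]);O=np.array([.6263,.2062])
s=robot.get_state();T=R.from_rotvec(s["ee_rot"]).as_matrix();p=np.array(s["ee_pos"])
print("t",s["time_s"],"cup",(C.T@(p[:2]-O)).round(4),"z",p[2].round(4),"toolY-cupY",np.degrees(np.arctan2(*(C.T@T[:2,1])[::-1])).round(1)-90,"F cup",(C.T@s["wrist_force"][:2]).round(2),"gap",round(s["finger_gap"],2))
for w in sys.argv[1:]:
    x,y,z=map(float,w.split(","));print(w,(T.T@(np.r_[O+C@[x,y],z]-p)).round(4))
E
python3 go.py " -0.155,-0.024,.30" " -0.155,-0.024,.203"
python3 - <<'E'
import numpy as np;from h import *
t=dict(np.load("top0.npz"));a=np.radians(25.7)
C=np.array([[np.cos(a),-np.sin(a)],[np.sin(a),np.cos(a)]]);O=np.array([.6263,.2062])
f=lambda u,v,z:(C.T@(onz(t,200+u/2.8,100+v/2.8,z)[:2]-O)).round(3)
print("mug",f(270,467,.092),"handle",f(310,398,.06),"door gap L/R",f(330,312,.184),f(345,300,.184),"right end",f(507,240,.184),"front edge mid right",f(352,317,.184),"jar",f(72,308,.105),"spoon",f(428,335,.005),f(396,465,.005))
E
```

```text
t 0.1 cup [-0.155   0.6112] z 0.3029 toolY-cupY -43.5 F cup [-0.84  0.46] gap 1.0
 -0.155,-0.024,.30 [-0.4373 -0.4607  0.0038]
 -0.155,-0.024,.203 [-0.4373 -0.4605  0.1008]
mug [-0.162  0.087] handle [-0.124  0.03 ] door gap L/R [-0.082  0.007] [-0.078 -0.007] right end [-0.088 -0.136] front edge mid right [-0.092 -0.006] jar [0.016 0.177] spoon [-0.113 -0.096] [-0.203 -0.02 ]
```

Careful with the scale: shifts go in shares of 40 cm and turns go in shares of pi rad. That gives: -0.263 m / 0.4 = -0.6575, -0.25 m / 0.4 = -0.625, -0.76 rad / 3.1416 = -0.2419.

Emit:
{"fn": "tcp_steps", "kwargs": {
  "motion": [0, -0.05, -0.05, 0, -0.0159, 0, -0.125, -0.125, 0, -0.0318, 0, -0.2, -0.2, 0, -0.0637, 0, -0.2625, -0.275, 0, -0.0955, 0, -0.325, -0.35, 0, -0.1273, 0, -0.3875, -0.4125, 0, -0.1592, 0, -0.45, -0.475, 0, -0.191, 0, -0.5125, -0.5375, 0, -0.2228, 0, -0.575, -0.6, 0, -0.2419, 0, -0.625, -0.6575, 0, -0.2419],
  "squeeze": 20
}}

```text
time_s: 0.93
ee_pos: [0.3805, 0.3607, 0.3036]
ee_rot: [0.7, -3.062, 0.002]
wrist_force: [0.5, -0.0, -0.5]
finger_gap: -0.001
grip_force: 0.0
```

```bash
python3 go.py " -0.155,-0.024,.30" " -0.155,-0.024,.203"
```

```text
t 0.9333 cup [-0.1545  0.2458] z 0.3036 toolY-cupY 0.09999999999999432 F cup [ 0.42 -0.23] gap -0.0
 -0.155,-0.024,.30 [ 0.0008 -0.2698  0.0039]
 -0.155,-0.024,.203 [ 0.0007 -0.2697  0.1009]
```

Converted, -0.27 m / 0.4 = -0.675, -0.265 m / 0.4 = -0.6625.

Emit:
{"fn": "tcp_steps", "kwargs": {
  "motion": [0, 0, -0.075, 0, 0, 0, 0, -0.175, 0, 0, 0, 0, -0.275, 0, 0, 0, 0, -0.375, 0, 0, 0, 0, -0.475, 0.025, 0, 0, 0, -0.5625, 0.075, 0, 0, 0, -0.625, 0.1375, 0, 0, 0, -0.6625, 0.2, 0, 0, 0, -0.675, 0.25, 0, 0, 0, -0.675, 0.25, 0]
}}

```text
time_s: 1.77
ee_pos: [0.495, 0.1172, 0.2005]
ee_rot: [0.692, -3.057, 0.003]
wrist_force: [-0.2, 0.2, 0.3]
finger_gap: -0.004
grip_force: 0.0
```

```bash
python3 go.py " -0.11,-0.024,.203"
python3 - <<'E'
from cell import robot
import cv2
cv2.imwrite("pics/scene1.png",robot.read_camera("scene")["pixels"][:,:,::-1])
E
```

```text
t 1.7667 cup [-0.1569 -0.0232] z 0.2005 toolY-cupY -0.20000000000000284 F cup [-0.11  0.29] gap -0.0
 -0.11,-0.024,.203 [-0.0469 -0.0006 -0.0029]
```

View pics/scene1.png

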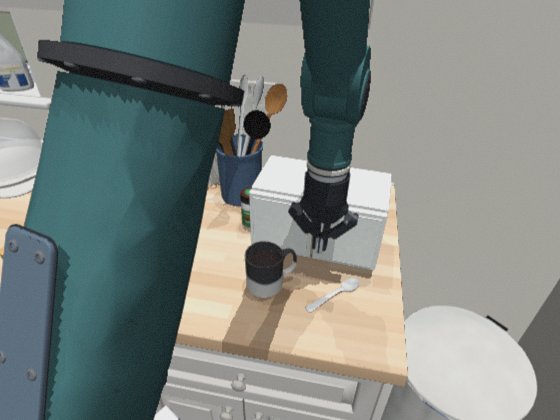

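Fingers, at (320,248), hang before the right door near the middle. The linkage knuckles stick out at about (293,212) and (354,216), so I check their height against the door tops.

```bash
python3 - <<'E'
import numpy as np;from h import *
s=dict(np.load("scene0.npz"));a=np.radians(25.7)
C=np.array([[np.cos(a),-np.sin(a)],[np.sin(a),np.cos(a)]]);O=np.array([.6263,.2062])
n=np.r_[C[:,0],0];p0=np.r_[O+C@[-.157,0],0]
for q in((293,212),(296,222),(312,240),(319,250),(354,216),(350,226)):
    o,d=ray(s,*q);P=o+d*(n@(p0-o))/(n@d);print(q,(C.T@(P[:2]-O)).round(3),P[2].round(3))
E
```

```text
(293, 212) [-0.157  0.03 ] 0.208
(296, 222) [-0.157  0.023] 0.186
(312, 240) [-0.157 -0.01 ] 0.15
(319, 250) [-0.157 -0.025] 0.129
(354, 216) [-0.157 -0.078] 0.224
(350, 226) [-0.157 -0.075] 0.2
```

Converted, -0.043 m / 0.4 = -0.1075, -0.04 m / 0.4 = -0.1.

Emit:
{"fn": "tcp_steps", "kwargs": {
  "motion": [0, 0, 0, -0.025, 0, 0, 0, 0, -0.05, 0, 0, -0.05, 0, -0.05, 0, 0, -0.1, 0, -0.05, 0, 0, -0.1075, 0, -0.05, 0, 0, -0.1075, 0, -0.05, 0]
}}

```text
time_s: 2.32
ee_pos: [0.537, 0.1409, 0.2265]
ee_rot: [-0.702, 3.057, 0.002]
wrist_force: [0.0, 0.6, -0.5]
finger_gap: 0.001
grip_force: 0.0
```

```bash
python3 go.py
```

```text
t 2.3167 cup [-0.1088 -0.0201] z 0.2265 toolY-cupY 0.20000000000000284 F cup [0.27 0.56] gap 0.0
```

Emit:
{"fn": "tcp_steps", "kwargs": {
  "motion": [0, -0.005, 0, 0, 0, 0, -0.01, 0, 0, 0, 0, -0.015, 0, 0, 0, 0, -0.015, 0, 0, 0]
}}

```text
time_s: 2.65
ee_pos: [0.5405, 0.1414, 0.2241]
ee_rot: [-0.7, 3.063, -0.0]
wrist_force: [0.6, -1.0, 1.3]
finger_gap: -0.0
grip_force: 0.0
```

```bash
python3 go.py
```

```text
t 2.65 cup [-0.1054 -0.0212] z 0.2241 toolY-cupY 0.0 F cup [ 0.09 -1.15] gap -0.0
```

Converted, -0.003 m / 0.4 = -0.0075, -0.002 m / 0.4 = -0.005.

Emit:
{"fn": "tcp_steps", "kwargs": {
  "motion": [0, -0.005, 0, 0, 0, 0, -0.0075, 0, 0, 0, 0, -0.0075, 0, 0, 0]
}}

```text
time_s: 2.9
ee_pos: [0.5432, 0.1426, 0.2237]
ee_rot: [0.699, -3.062, 0.0]
wrist_force: [-0.0, -0.4, 0.5]
finger_gap: 0.002
grip_force: 0.4
```

```bash
python3 go.py
```

```text
t 2.9 cup [-0.1025 -0.0212] z 0.2237 toolY-cupY 0.0 F cup [-0.17 -0.31] gap 0.0
```

Emit:
{"fn": "tcp_steps", "kwargs": {
  "motion": [0, -0.005, 0, 0, 0, 0, -0.0075, 0, 0, 0, 0, -0.0075, 0, 0, 0]
}}

```text
time_s: 3.15
ee_pos: [0.5449, 0.1437, 0.2235]
ee_rot: [0.699, -3.059, 0.001]
wrist_force: [-3.5, -1.8, 2.7]
finger_gap: -0.001
grip_force: 2.2
```

```bash
python3 go.py
```

```text
t 3.15 cup [-0.1005 -0.0211] z 0.2235 toolY-cupY 0.0 F cup [-3.97 -0.09] gap -0.0
```

Converted, -0.002 m / 0.4 = -0.005, -0.001 m / 0.4 = -0.0025.

Emit:
{"fn": "tcp_steps", "kwargs": {
  "motion": [0, -0.0025, 0, 0, 0, 0, -0.005, 0, 0, 0, 0, -0.005, 0, 0, 0]
}}

```text
time_s: 3.4
ee_pos: [0.5476, 0.1452, 0.2236]
ee_rot: [0.7, -3.062, -0.001]
wrist_force: [-3.9, -0.8, 0.1]
finger_gap: -0.001
grip_force: 1.8
```

```bash
python3 go.py
```

```text
t 3.4 cup [-0.0974 -0.0208] z 0.2236 toolY-cupY 0.09999999999999432 F cup [-3.85  0.95] gap -0.0
```

Emit:
{"fn": "tcp_steps", "kwargs": {
  "motion": [0, -0.0025, 0, 0, 0, 0, -0.0038, 0, 0, 0, 0, -0.0038, 0, 0, 0]
}}

```text
time_s: 3.65
ee_pos: [0.5489, 0.146, 0.2236]
ee_rot: [0.7, -3.062, -0.001]
wrist_force: [-4.0, 0.9, -0.6]
finger_gap: 0.001
grip_force: 1.9
```

```bash
python3 go.py
```

```text
t 3.65 cup [-0.0958 -0.0207] z 0.2236 toolY-cupY 0.09999999999999432 F cup [-3.16  2.56] gap 0.0
```

Converted, -0.001 m / 0.4 = -0.0025.

Emit:
{"fn": "tcp_steps", "kwargs": {
  "motion": [0, -0.0025, 0, 0, 0, 0, -0.0025, 0, 0, 0]
}}

```text
time_s: 3.82
ee_pos: [0.5491, 0.1461, 0.2236]
ee_rot: [0.699, -3.06, -0.0]
wrist_force: [-6.2, -0.4, 1.1]
finger_gap: 0.002
grip_force: 2.7
```

```bash
python3 go.py
```

```text
t 3.8167 cup [-0.0956 -0.0207] z 0.2236 toolY-cupY 0.09999999999999432 F cup [-5.74  2.32] gap 0.0
```

Emit:
{"fn": "tcp_steps", "kwargs": {
  "motion": [0, 0.075, 0, 0, 0, 0, 0.175, 0, 0, 0, 0, 0.2375, 0, -0.025, 0, 0, 0.2625, 0, -0.1, 0, 0, 0.2625, 0, -0.175, 0, 0, 0.2625, 0, -0.2, 0, 0, 0.2625, 0, -0.2, 0, 0, 0.2625, 0, -0.2, 0, 0, 0.2625, 0, -0.2, 0, 0, 0.2625, 0, -0.2, 0]
}}

```text
time_s: 4.65
ee_pos: [0.4556, 0.1004, 0.3029]
ee_rot: [0.7, -3.062, 0.0]
wrist_force: [-0.1, -0.1, -0.0]
finger_gap: -0.002
grip_force: 0.0
```

Emit:
{"fn": "tcp_steps", "kwargs": {
  "motion": [0, 0, 0, 0, 0, 0, 0, 0, 0, 0, 0, 0, 0, 0, 0, 0, 0, 0, 0, 0, 0, 0, 0, 0, 0, 0, 0, 0, 0, 0, 0, 0, 0, 0, 0, 0, 0, 0, 0, 0, 0, 0, 0, 0, 0, 0, 0, 0, 0, 0]
}}

```text
time_s: 5.48
ee_pos: [0.4556, 0.1005, 0.304]
ee_rot: [-0.7, 3.063, -0.0]
wrist_force: [-0.0, -0.4, 0.3]
finger_gap: -0.002
grip_force: 0.0
```

```bash
python3 go.py; python3 - <<'E'
from cell import robot
import cv2,numpy as np
o=[]
for n,(x,y) in(("scene",(210,130)),("top",(200,100))):
    c=robot.read_camera(n);np.savez(f"{n}2.npz",**c);o.append(cv2.resize(c["pixels"][y:y+210,x:x+190,::-1],None,fx=2.1,fy=2.1,interpolation=cv2.INTER_CUBIC))
cv2.imwrite("pics/ajar.png",np.hstack(o))
E
```

```text
t 5.4833 cup [-0.1997 -0.0212] z 0.304 toolY-cupY 0.0 F cup [-0.19 -0.34] gap -0.0
```

View pics/ajar.png

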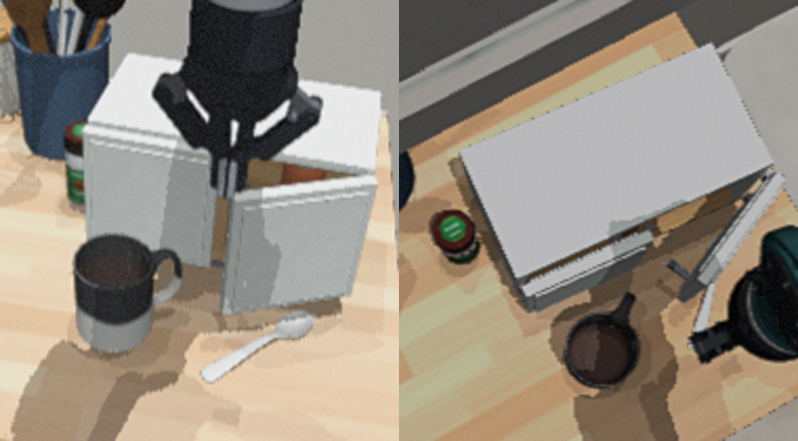

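The door (free edge at crop (688,290), hinge end (783,178)) stands ajar and nothing else has moved.

```bash
python3 - <<'E'
import numpy as np;from h import *
t=dict(np.load("top2.npz"));s=dict(np.load("scene2.npz"));a=np.radians(25.7)
C=np.array([[np.cos(a),-np.sin(a)],[np.sin(a),np.cos(a)]]);O=np.array([.6263,.2062])
f=lambda c,u,v:(C.T@(onz(c,u,v,.184)[:2]-O)).round(4)
g=[f(t,200+(u-399)/2.1,100+v/2.1) for u,v in((680,283),(693,278),(786,178),(772,176))]
k=[f(s,210+u/2.1,130+v/2.1) for u,v in((232,193),(377,176))]
print(g,k)
for th in(.4,.5,.6):print(th,"rear edge",-.081-.136*np.sin(th),-.138+.136*np.cos(th))
E
python3 go.py " -0.09,-0.02,.30" " -0.105,-0.025,.30"
```

```text
[array([-0.1385, -0.0011]), array([-0.1394, -0.0147]), array([-0.0885, -0.1427]), array([-0.081, -0.131])] [array([-0.1409, -0.0199]), array([-0.0783, -0.1425])]
0.4 rear edge -0.13396089455397647 -0.012735704815607624
0.5 rear edge -0.14620187325017162 -0.018648771582909313
0.6 rear edge -0.1577913763817248 -0.02575435637228375
t 5.5833 cup [-0.1997 -0.0213] z 0.3039 toolY-cupY 0.0 F cup [-0.19 -0.08] gap 0.0
 -0.09,-0.02,.30 [-0.1097  0.0012  0.0039]
 -0.105,-0.025,.30 [-0.0947 -0.0038  0.0039]
```

Converted, -0.095 m / 0.4 = -0.2375, 0.082 m / 0.4 = 0.205.

Emit:
{"fn": "tcp_steps", "kwargs": {
  "motion": [0, -0.075, 0, 0, 0, 0, -0.1625, 0, 0, 0, 0, -0.225, -0.01, 0, 0, 0, -0.2375, -0.01, 0, 0, 0, -0.2375, -0.01, 0.05, 0, 0, -0.2375, -0.01, 0.1125, 0, 0, -0.2375, -0.01, 0.175, 0, 0, -0.2375, -0.01, 0.205, 0, 0, -0.2375, -0.01, 0.205, 0]
}}

```text
time_s: 6.33
ee_pos: [0.5405, 0.1373, 0.219]
ee_rot: [0.698, -3.056, 0.001]
wrist_force: [-0.3, 0.4, -0.6]
finger_gap: -0.0
grip_force: 0.0
```

```bash
python3 go.py;  python3 - <<'E'
from cell import robot
import cv2,numpy as np
o=[]
for n,(x,y) in(("scene",(210,130)),("top",(200,100))):
    c=robot.read_camera(n);np.savez(f"{n}3.npz",**c);o.append(cv2.resize(c["pixels"][y:y+210,x:x+190,::-1],None,fx=2.1,fy=2.1,interpolation=cv2.INTER_CUBIC))
cv2.imwrite("pics/behind.png",np.hstack(o))
E
```

```text
t 6.3333 cup [-0.1072 -0.0249] z 0.219 toolY-cupY 0.0 F cup [-0.05  0.48] gap -0.0
```

View pics/behind.png

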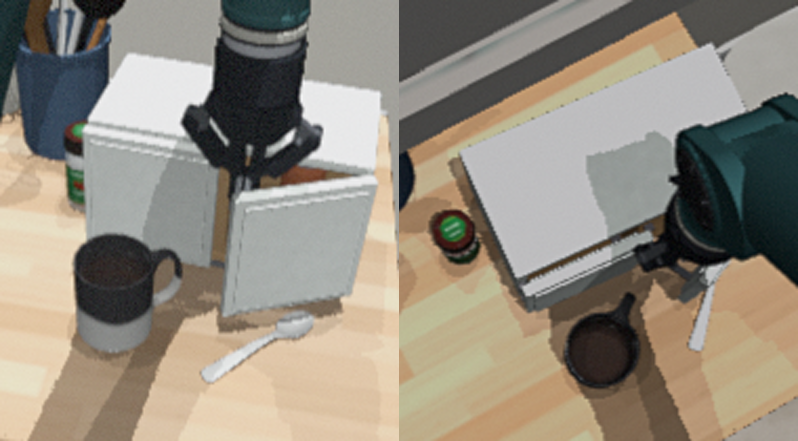

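Fingers, at about (243,195), are behind the right door's free edge. I now push along an arc about the hinge.

Converted, 0.059 m / 0.4 = 0.1475, -0.049 m / 0.4 = -0.1225.

Emit:
{"fn": "tcp_steps", "kwargs": {
  "motion": [0, 0.0225, -0.03, 0, 0, 0, 0.04, -0.0375, 0, 0, 0, 0.0575, -0.0463, 0, 0, 0, 0.075, -0.0563, 0, 0, 0, 0.0925, -0.0675, 0, 0, 0, 0.1075, -0.08, 0, 0, 0, 0.1225, -0.0925, 0, 0, 0, 0.135, -0.1075, 0, 0, 0, 0.1475, -0.1225, 0, 0, 0, 0.1475, -0.1225, 0, 0]
}}

```text
time_s: 7.27
ee_pos: [0.5101, 0.0661, 0.2217]
ee_rot: [0.696, -3.061, 0.002]
wrist_force: [0.2, -0.9, 0.1]
finger_gap: -0.002
grip_force: 0.0
```

```bash
python3 go.py
```

```text
t 7.2667 cup [-0.1655 -0.0758] z 0.2217 toolY-cupY -0.09999999999999432 F cup [-0.25 -0.92] gap -0.0
```

Emit:
{"fn": "tcp_steps", "kwargs": {
  "motion": [0, 0.0125, -0.0175, 0, 0, 0, 0.0225, -0.035, 0, 0, 0, 0.03, -0.0525, 0, 0, 0, 0.0375, -0.0725, 0, 0, 0, 0.0425, -0.085, 0, 0, 0, 0.0425, -0.085, 0, 0, 0, 0.0425, -0.085, 0, 0]
}}

```text
time_s: 7.85
ee_pos: [0.5095, 0.0288, 0.2215]
ee_rot: [0.697, -3.06, 0.001]
wrist_force: [-0.4, -0.0, -0.7]
finger_gap: -0.001
grip_force: 0.0
```

```bash
python3 go.py;  python3 - <<'E'
from cell import robot
import cv2,numpy as np
o=[]
for n,(x,y) in(("scene",(210,130)),("top",(200,100))):
    c=robot.read_camera(n);np.savez(f"{n}4.npz",**c);o.append(cv2.resize(c["pixels"][y:y+210,x:x+190,::-1],None,fx=2.1,fy=2.1,interpolation=cv2.INTER_CUBIC))
cv2.imwrite("pics/open.png",np.hstack(o))
E
```

```text
t 7.85 cup [-0.1822 -0.1092] z 0.2215 toolY-cupY -0.09999999999999432 F cup [-0.35  0.14] gap -0.0
```

View pics/open.png

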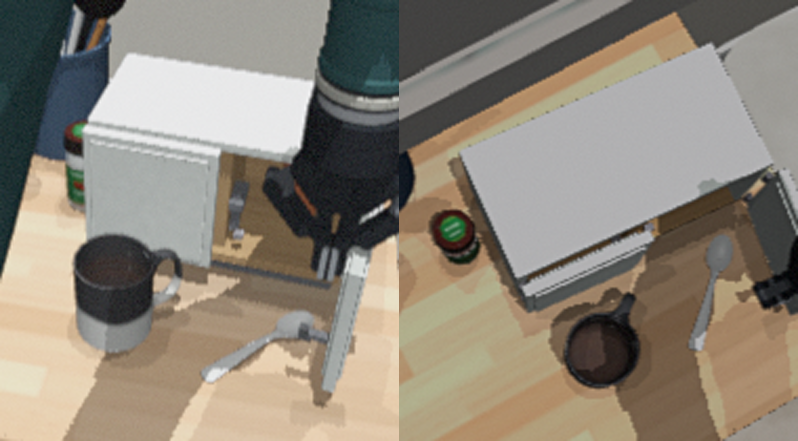

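The right door stands about square to the front; the spoon, mug and jar are unmoved. I back off and lift clear.

Converted, -0.1 m / 0.4 = -0.25, -0.09 m / 0.4 = -0.225.

Emit:
{"fn": "tcp_steps", "kwargs": {
  "motion": [0, 0, 0.015, 0, 0, 0, 0, 0.03, 0, 0, 0, 0, 0.03, -0.075, 0, 0, 0, 0.03, -0.15, 0, 0, 0, 0.03, -0.225, 0, 0, 0.025, 0.1, -0.25, 0, 0, 0.05, 0.175, -0.25, 0, 0, 0.05, 0.225, -0.25, 0, 0, 0.05, 0.225, -0.25, 0, 0, 0.05, 0.225, -0.25, 0]
}}

```text
time_s: 8.78
ee_pos: [0.4523, 0.1042, 0.322]
ee_rot: [0.706, -3.061, 0.0]
wrist_force: [-0.6, -1.0, 0.1]
finger_gap: 0.001
grip_force: 0.0
```

```bash
python3 go.py;  python3 - <<'E'
from cell import robot
import cv2,numpy as np
from h import *
o=[]
for n,(x,y) in(("scene",(210,130)),("top",(200,100))):
    c=robot.read_camera(n);np.savez(f"{n}5.npz",**c);o.append(cv2.resize(c["pixels"][y:y+210,x:x+190,::-1],None,fx=2.1,fy=2.1,interpolation=cv2.INTER_CUBIC))
    a=np.radians(25.7);h=np.array([.6263+.0730*-1+.0598,.2062-.0351-.1244])
    for th in(1.2,1.35,1.5):print(n,th,[proj(c,[*(h+.136*np.array([np.cos(a+np.pi/2+th),np.sin(a+np.pi/2+th)])),.184])])
cv2.imwrite("pics/end.png",np.hstack(o))
E
```

```text
t 8.7833 cup [-0.201  -0.0164] z 0.322 toolY-cupY 0.29999999999999716 F cup [-1.   -0.63] gap 0.0
scene 1.2 [[353.3, 253.3]]
scene 1.35 [[364.6, 258.0]]
scene 1.5 [[376.8, 261.6]]
top 1.2 [[387.9, 247.8]]
top 1.35 [[397.7, 246.4]]
top 1.5 [[407.2, 243.6]]
```

View pics/end.png

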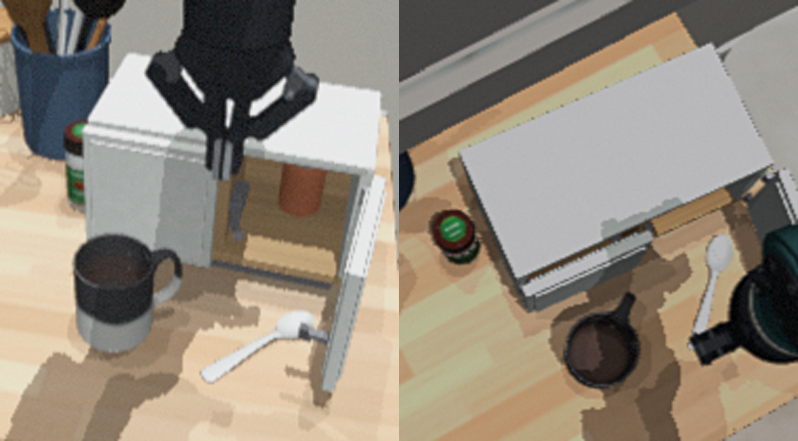

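The door's free top corner is at crop (347,275), which is pixel (375,261). That puts it at about 1.47 rad, with the arm clear of everything.

```bash
python3 -c "
from cell import robot
print(robot.sign_off())"
```

```text
the job is handed in; nothing more can be done
None
```

The right door, the one without the mug, was pressed, sprang ajar and was pushed open to about 1.47 rad (estimated from the final scene image). The left door still looked shut and the mug, teaspoon and jar unmoved, and I handed the job in after about 9 s; no verdict was returned.

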